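# Take the red desk tray off its keyhole studs

## Task

In the calligraphy studio two desk trays hang by keyhole slots on the studs of a low wooden board. Take the red one down: slide it straight up until the stud heads are in the wide ends of its slots, draw it forward off the studs, and stand it gently upright in the middle of the blue felt pad, then let go. Leave the black tray hanging where it is.

Things in the scene. Friction and masses are not known exactly. Their poses are not given: they have to be found in the camera images.
- red_tray: Red tray (all sizes in mm), ~250 g, 150 wide (y) x 51 deep (x) x 165 high. Origin: centre of underside; z up, +x its open front. Back plate x -25.5 to -19.5, to z 112, two keyholes; shallow tray in front, walls to z 22. Grip tab on the plate: 32 wide (y +-16), 12 thick (x -25.5 to -13.5), up to z 165; while it hangs the tab stands free 50 above the board. Hangs loosely, leaning 1-3 degrees; stands stably.
- black_tray: Black tray (mm), same shape as the red one, hanging beside it (they may be swapped); stays. Both trays' keyholes: centred at y = -45 and +45; narrow slot 15 wide, z 68 to 94, its top resting on the stud; below it the wide end, 36 wide, z 26 to 68. The stud heads pass through the wide ends when the tray is raised 32 to 52 from hanging (middle 42). Origin, axes as red.
- board: Fixed upright wood board (mm), 400 wide (y), 20 thick (x), 155 high; foot 110 deep, 16 high. Origin: centre of underside; +x: where its studded face looks, away from the robot. Studs along +x at y -140, -50, 50, 140, z 129: shaft dia 10, brass head dia 22, ending at x 24. Trays hang with origins at x 35-37, y +-95, z 40, facing +x, fronts at x 63; off the studs once moved 20 along +x.
- felt_pad: Blue felt pad (mm) fixed flat on the table, 200 (x) x 240 (y) x 3 thick, where the red tray is to stand. Origin: centre of its underside, on the table; its top is 3 above that; z up.
Mind the look-alikes: they are no part of the job. What is shaped like the black_tray but pink is not meant.

How it is judged (in metres and radians):
On the way, in this order (a step that is already met when the one before it is completed fails the run):
1. the red tray is slid up at least 29 mm, to the wide ends of its slots, while still on the studs (z of red_tray in the frame of board above 0.069 m and x of red_tray in the frame of board below 0.057 m), for 0.04 s.
2. the red tray is drawn forward off the studs (x of red_tray in the frame of board above 0.065 m), for 0.04 s.
At the end, for the whole second after the job is handed in: The red tray stands at rest on its underside on the felt pad, its origin within 70 mm of the pad's centre seen from above, upright within 10 degrees, either way round or at any yaw, and released. The black tray still hangs within 20 mm of where it was (horizontal distance between red_tray and felt_pad below 0.07 m and height (world z) of red_tray between -0.003 and 0.012 m and angle between each of red_tray, black_tray's own z axis and vertical below 0.17 rad and linear speed of red_tray below 0.03 m/s and distance of black_tray from where it was at the start of the episode below 0.02 m); the robot touches nothing.
It fails at once if the black tray is shifted by more than 30 mm (distance of black_tray from where it was at the start of the episode above 0.03 m).
It fails at once if the red tray is dropped onto the table or pad (faster than 0.8 m/s near the table) (linear speed of red_tray above 0.8 m/s and height (world z) of red_tray below 0.06 m).
It also fails if it takes over 43 s, if anything falls off the work surface, if the arm or the gripper's body presses on something with over 40 N, if the wrist force passes 120 N, or if a joint passes its speed limit or range.

## Robot

A 6-joint arm with a two-finger parallel gripper is mounted at the origin on the work surface. World frame = base frame: x ahead of the robot, y to its left, z up, the work surface at z = 0. Lengths are in mm, angles in degrees, forces in N, time in s.
With the tool pointing down it reaches from about 325 to 900 mm from the base axis. Payload 6.1 kg.
Tool frame: the origin (TCP) lies between the finger pads; the fingertips stand 14 mm ahead of it and the grasp point (between the pads) lies 5 mm behind it; z points along the fingers, y is the line along which they close (so a half turn about z gives the same grasp; the last joint's range is limited). The gripper opens to 85 mm and grips with 20 to 120 N. Pads are 22 mm wide; open, the fingers measure 114 mm over their backs; the gripper's body (76 mm by 85 mm) begins 54 mm behind the grasp point. The pads swing forward as they close: fully open they stand 13 mm farther back than shut.
Start: joints at [-7.225, 12.628, 87.462, -0, 79.91, -7.225], TCP at [624.993, -0.003, 245.3] pointing down, gripper open.
Joint ranges: [-170.65, 170.65], [-52.31, 119.04], [5.05, 147.46], [-71.25, 251.25], [11.57, 151.72], [-153.62, 153.62]. Speed limits (degrees/s): [147.25, 147.25, 172.46, 180, 180, 180].

## Interface

Orientations are given as [roll, pitch, yaw] about the fixed x, y, z axes, in that order (R = Rz(yaw) Ry(pitch) Rx(roll)).
In Python, from rig import env, vision gives the robot as it stands.
- The arm moves only by the tool arm_command, never from a script. Its argument "moves" is a list that holds one entry, the list of rows, each a list of 7 numbers: the turn, a rotation vector about the world's x, y, z in units of 2 pi rad (1.0 is 2 pi rad), then the shift along the world's x, y, z in units of 0.1 m (1.0 is 0.1 m), then the finger opening in mm, from 0 to 85.4. In form: [[[ax, ay, az, tx, ty, tz, gripper], ...]]. A call has 1 to 8 rows; each row is the pose to reach, as a shift and turn from the pose commanded when the call began, turning the shorter way round; what a row does not reach only later rows make up. A row lasts 1/10 s, in which the tool goes at most 50 mm and 8.59 degrees, less where a joint would pass 70% of its speed; a pose out of reach is approached as far as the arm can. A call with a number of a shift or a turn outside -1 to 1 is refused whole. A call with a gripper value outside its range is refused whole. The fingers move at their own pace and stop on an object; the grip force is fixed at half the most. Time passes only in rows, so rows that repeat a pose let the fingers close. It gives the time, the measured TCP pose, the force, the opening and the grip force at its end, in the units of the state.
- env.get_obs(): the state, without advancing time (a new reading comes with each control period).
- vision.grab_frame(name): name is "scene" or "side" or "wrist"; returns a dict with "pixels" (420x560x3 uint8, red, green, blue), "depth" (420x560 float32, mm along the optical axis (not along the pixel's ray), 0 where there is no reading), "fx", "fy", "cx", "cy" (pixels), "position" and "rotation" of the camera in the world. Camera axes: x right, y down, z forward; pixel columns grow to the right and rows downward; lengths in mm; the calibration is good to about 2 mm. The wrist camera is an equidistant fisheye: a pixel r from the principal point sees the ray r / f radians off the axis. A picture is of the moment at which its call begins.
- env.close_job(): hands the job in; it is judged then, once.
The state is a dict: "t": time; "q": joint angles; "joint_vel": joint speeds; "joint_efforts": joint torques, N m; "tcp_pos": TCP position; "tcp_rot": TCP orientation; "contact_force": force on the tool from outside, world axes, zero at the start; "wrist_torque": the same for the moment, N m; "opening": opening from 0.0 (shut) to 1.0 (fully open); "grip_force": force on a finger pad.
Only numpy, scipy, OpenCV 4.12 (cv2) and the standard library are available. Lean on these libraries where they do the work, as an engineer would, in place of code of your own. Each camera call takes 0.05 s, during which the arm holds its last target. There are 200 camera calls.

## Working session

There is one attempt and no reset: what is moved stays moved. The work goes in short steps, Python scripts to look and compute and a tool call to move; the robot and the scene stay as the last step left them, time stands still between calls to the robot, and variables do not carry over. Pictures are saved under pics/ and viewed, at most 10 in all, crops included, and the job is handed in when it is done.

Besides the shell and the picture viewer there is one more tool, called as a command line: name --argument value ..., lists and objects as JSON in quotes. arm_command: Moves the arm, as the interface text tells. Its arguments: {"type":"object","properties":{"moves":{"type":"array"}},"required":["moves"]}

```bash
mkdir -p pics
cat > h.py <<'E'
import numpy as np, cv2
from rig import env, vision
def grab(n):
    f=vision.grab_frame(n); return f
def save(f,p): cv2.imwrite(p,cv2.cvtColor(f["pixels"],cv2.COLOR_RGB2BGR))
def pts(f):
    d=f["depth"]; v,u=np.mgrid[:d.shape[0],:d.shape[1]]
    P=np.stack([(u-f["cx"])/f["fx"]*d,(v-f["cy"])/f["fy"]*d,d],-1)
    return P@np.array(f["rotation"]).T+np.array(f["position"])
E
python3 - <<'E'
from h import *
a=grab("scene");b=grab("side")
save(a,"pics/a.png");save(b,"pics/b.png")
for f in(a,b):print(f["position"],np.array(f["rotation"]).round(3).tolist(),f["fx"],f["cx"],f["cy"])
print(env.get_obs())
E
```

```text
[1012.79819071 -106.60808912  784.2166895 ] [-143.968, 0.78, 74.176] 419.35686127197675 277.6670814559867 207.18657623224865
[-227.77237136 -625.85147867  811.67348957] [-127.461, -0.019, -47.602] 520.4158675110697 284.33331803034326 205.70058485682972
{'t': 0.1, 'q': array([-7.22596961e+00,  1.26725178e+01,  8.75194945e+01,  1.81694299e-04,
        7.99123454e+01, -7.22367697e+00]), 'joint_vel': array([-0.10916875, -0.22094154, -0.1306784 , -0.00335924, -0.02951663,
        0.00661711]), 'joint_efforts': array([ 6.93603797e-04, -4.98243856e+01, -3.90546799e+01, -2.32586735e-04,
        5.66593517e-03, -2.12633734e-05]), 'tcp_pos': array([6.24465304e+02, 5.43726135e-02, 2.44286601e+02]), 'tcp_rot': array([-1.79896493e+02, -1.32996682e-02,  8.99976634e+01]), 'contact_force': array([-0.10202409, -0.44068151,  0.42698502]), 'wrist_torque': array([-0.04469554, -0.01713381, -0.00510207]), 'grip_force': 0.0, 'opening': 1.0012339877587426}
```

View pics/a.png

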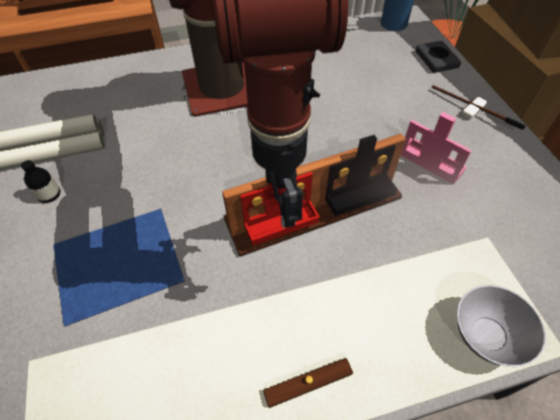

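View pics/b.png

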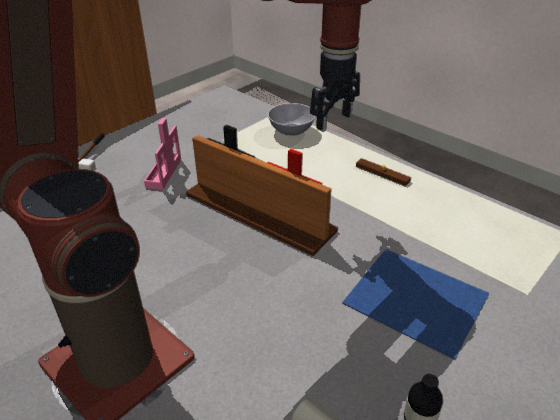

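The scene view shows the red tray around (280,215), partly hidden by the gripper, the black tray at (365,180), the pink decoy at (437,150) and the pad at (118,262). In the side view the red tab is at (295,160), the board's back runs from (195,160) to (330,210), and the pad is at (418,300).

```bash
cat >> h.py <<'E'
from scipy.spatial.transform import Rotation as Rn
def pts(f):
    d=f["depth"]; v,u=np.mgrid[:d.shape[0],:d.shape[1]]
    P=np.stack([(u-f["cx"])/f["fx"]*d,(v-f["cy"])/f["fy"]*d,d],-1)
    return Rn.from_euler("xyz",f["rotation"],degrees=True).apply(P.reshape(-1,3)).reshape(P.shape)+np.array(f["position"])
def hsv(f): return cv2.cvtColor(f["pixels"],cv2.COLOR_RGB2HSV)
def show(n,P):
    print(n,len(P),P.min(0).round(),P.max(0).round(),np.median(P,0).round(1))
def rect(P):
    r=cv2.minAreaRect(P[:,:2].astype(np.float32)); return [np.round(x,1) for x in r]
E
python3 - <<'E'
from h import *
for n in("scene","side"):
    f=grab(n);H=hsv(f);P=pts(f);ok=f["depth"]>0
    h,s,v=[H[...,i].astype(int) for i in range(3)]
    X=P[...,0];Z=P[...,2]
    er=lambda m:cv2.erode(m.astype(np.uint8),np.ones((3,3)))>0
    blue=er((h>100)&(h<125)&(s>120)&ok&(abs(Z-3)<15)&(X<900))
    red=er(((h<4)|(h>176))&(s>190)&(v>90)&ok&(X>450)&(Z<230)&(Z>15))
    # pad biggest component
    c,l,st,_=cv2.connectedComponentsWithStats(cv2.morphologyEx(blue.astype(np.uint8),cv2.MORPH_CLOSE,np.ones((9,9))))
    blue&=l==1+st[1:,4].argmax()
    show(n+" pad",P[blue]);print(rect(P[blue]))
    show("red",P[red]);
    t=red&(Z>160)
    if t.sum()>5: show("tab",P[t]);print(rect(P[t]))
    bt=ok&(Z>150)&(Z<158)&(h>5)&(h<18)&(s>120)&(X>400)&(X<800)
    show("boardtop",P[bt]);print(rect(P[bt]))
    bk=er(ok&(v<60)&(Z>165)&(Z<200)&(X>400)&(X<800)&(P[...,1]>60))
    if bk.sum(): show("blacktab",P[bk])
E
```

```text
scene pad 8305 [ 397. -453.   -1.] [ 613. -202.   10.] [ 514.4 -332.6    4. ]
[array([ 505.2, -328.6]), array([192.8, 232.3]), np.float64(7.2)]
red 1260 [507. -49.  41.] [570. 102. 155.] [ 5.262e+02 -2.000e-01  5.540e+01]
boardtop 1144 [459. -82. 150.] [523. 313. 158.] [492.2 117.7 155.5]
[array([490.9, 115.3]), array([ 22.8, 397.6]), np.float64(6.4)]
blacktab 119 [499. 195. 169.] [507. 226. 197.] [503.1 207.9 182.2]
side pad 7369 [ 394. -455.   -2.] [ 614. -201.    9.] [ 496.  -336.4    3.3]
[array([ 504.5, -328. ]), array([197.1, 233.7]), np.float64(7.4)]
red 8 [513.  14. 204.] [518.  32. 206.] [515.7  22.5 205.2]
tab 8 [513.  14. 204.] [518.  32. 206.] [515.7  22.5 205.2]
[array([515.4,  22.8]), array([ 4.4, 18.5]), np.float64(14.2)]
boardtop 1026 [456. -83. 150.] [ 799. 1236.  158.] [491.4 111.4 154.5]
[array([587.3, 588.4]), array([1347.3,  148.2]), np.float64(77.9)]
blacktab 98 [487. 195. 168.] [499. 227. 196.] [492.4 208.1 181.7]
```

arm_command --moves '[[[0, 0, 0.009, -0.3, 0.1, 0.2, 85], [0, 0, 0.018, -0.7, 0.2, 0.3, 85], [0, 0, 0.018, -1.0, 0.225, 0.3, 85], [0, 0, 0.018, -1.0, 0.225, 0.3, 85], [0, 0, 0.018, -1.0, 0.225, 0.3, 85]]]'

```text
t: 0.7
tcp_pos: [525.0, 22.6, 275.6]
tcp_rot: [179.9, 0.0, 96.5]
contact_force: [0.2, -0.5, 0.3]
opening: 0.997
grip_force: 0.0
```

Run:
```python
from h import *
w=grab("wrist");save(w,"pics/w.png");print(w["position"],w["rotation"],w["fx"],w["cx"],w["cy"])
o=env.get_obs();print(o["tcp_pos"],o["tcp_rot"],o["t"])
for n in("scene","side"):
    f=grab(n);H=hsv(f);P=pts(f)
    h,s,v=[H[...,i].astype(int) for i in range(3)]
    X,Y,Z=P[...,0],P[...,1],P[...,2]
    red=((h<5)|(h>175))&(s>170)&(v>60)&(f["depth"]>0)&(X>480)&(X<560)&(Y>-10)&(Y<50)
    for z in range(155,215,8):
        m=red&(Z>=z)&(Z<z+8)
        if m.sum()>3: print(n,z,m.sum(),P[m].min(0).round(),P[m].max(0).round(),np.median(P[m],0).round(1))
```

```text
[515.2023216  102.84299069 404.01899995] [ 1.61790428e+02 -1.24874083e-01  6.42685836e+00] 325.19226210127806 275.23062129481156 201.43344437076115
[525.50918165  22.38774963 275.50836748] [1.79945218e+02 1.54561062e-02 9.64704725e+01] 0.75
scene 155 44 [518.   7. 155.] [526.  40. 163.] [523.7  23.8 159.3]
scene 163 44 [521.   8. 163.] [528.  40. 171.] [524.4  22.7 167.8]
scene 171 43 [522.   8. 171.] [527.  38. 179.] [524.3  22.  175.6]
scene 179 39 [522.   8. 179.] [527.  38. 187.] [524.7  22.  183.3]
scene 187 46 [522.   8. 187.] [527.  38. 195.] [524.8  24.9 190.9]
scene 195 43 [522.   8. 195.] [527.  38. 203.] [525.1  22.1 198.7]
scene 203 90 [513.   8. 203.] [528.  39. 208.] [520.9  23.  205.6]
side 155 36 [509.   8. 155.] [520.  37. 163.] [512.9  24.5 158.9]
side 163 40 [510.   6. 163.] [522.  39. 171.] [514.1  19.3 167.3]
side 171 40 [510.   8. 171.] [522.  40. 179.] [514.1  20.  175.5]
side 179 38 [511.   8. 179.] [520.  39. 187.] [514.6  24.5 182.4]
side 187 40 [511.   8. 187.] [526.  39. 195.] [514.   20.3 190.8]
side 195 44 [511.   8. 195.] [525.  40. 203.] [514.4  22.4 198.7]
side 203 39 [511.   8. 203.] [525.  39. 207.] [517.1  23.1 204.6]
```

View pics/w.png

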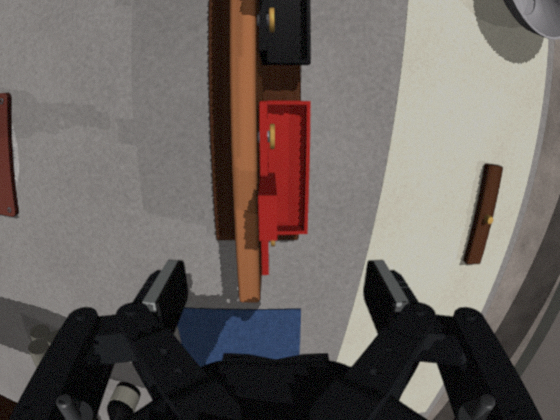

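The wrist view shows the red tray at (285,165) and its tab at (265,258), between the open fingers. Depth in both fixed views puts the tab faces at x ≈ 514 and 524.5, with centre y ≈ 23 and top at z 205. These match the given sizes.

arm_command --moves '[[[0, 0, 0, -0.06, 0.0, -0.25, 85], [0, 0, 0, -0.06, 0.0, -0.6, 85], [0, 0, 0, -0.06, 0.0, -0.85, 85], [0, 0, 0, -0.06, 0.0, -0.96, 85], [0, 0, 0, -0.06, 0.0, -0.96, 85], [0, 0, 0, -0.06, 0.0, -0.96, 40], [0, 0, 0, -0.06, 0.0, -0.96, 25], [0, 0, 0, -0.06, 0.0, -0.96, 15]]]'

```text
t: 1.65
tcp_pos: [520.1, 22.4, 180.9]
tcp_rot: [179.8, 0.0, 96.5]
contact_force: [0.1, -0.3, 0.1]
opening: 0.508
grip_force: 0.0
```

arm_command --moves '[[[0, 0, 0, 0, 0, 0, 8], [0, 0, 0, 0, 0, 0, 5], [0, 0, 0, 0, 0, 0, 0], [0, 0, 0, 0, 0, 0, 0], [0, 0, 0, 0, 0, 0, 0]]]'

```text
t: 2.15
tcp_pos: [519.3, 22.5, 180.0]
tcp_rot: [180.0, 0.0, 96.5]
contact_force: [-1.6, -0.1, 4.8]
opening: 0.131
grip_force: 58.8
```

arm_command --moves '[[[0, 0, 0, 0, 0, 0.05, 0], [0, 0, 0, 0, 0, 0.12, 0], [0, 0, 0, 0, 0, 0.2, 0], [0, 0, 0, 0, 0, 0.28, 0], [0, 0, 0, 0, 0, 0.36, 0], [0, 0, 0, 0, 0, 0.42, 0], [0, 0, 0, 0, 0, 0.42, 0], [0, 0, 0, 0, 0, 0.42, 0]]]'

```text
t: 2.95
tcp_pos: [519.0, 22.5, 221.4]
tcp_rot: [180.0, 0.0, 96.5]
contact_force: [-0.3, -0.5, -2.5]
opening: 0.13
grip_force: 58.5
```

Run:
```python
from h import *
f=grab("scene");cv2.imwrite("pics/c.png",cv2.resize(cv2.cvtColor(f["pixels"][110:270,190:430],cv2.COLOR_RGB2BGR),None,fx=3,fy=3,interpolation=2))
o=env.get_obs();print(o["tcp_pos"],o["contact_force"],o["wrist_torque"],o["opening"],o["grip_force"])
f=grab("side");H=hsv(f);P=pts(f)
h,s,v=[H[...,i].astype(int) for i in range(3)];X,Y,Z=P[...,0],P[...,1],P[...,2]
red=((h<5)|(h>175))&(s>170)&(v>60)&(f["depth"]>0)&(X>480)&(X<640)&(Y>-90)&(Y<110)&(Z<260)
show("red",P[red])
```

```text
[518.78629544  22.51491656 221.024159  ] [-0.36396879 -0.33696031 -2.30929815] [ 0.01472242 -0.0039486  -0.02526481] 0.13212389656841492 58.51221978664398
red 866 [502. -51. 149.] [525. 100. 247.] [513.5  17.5 178.2]
```

View pics/c.png

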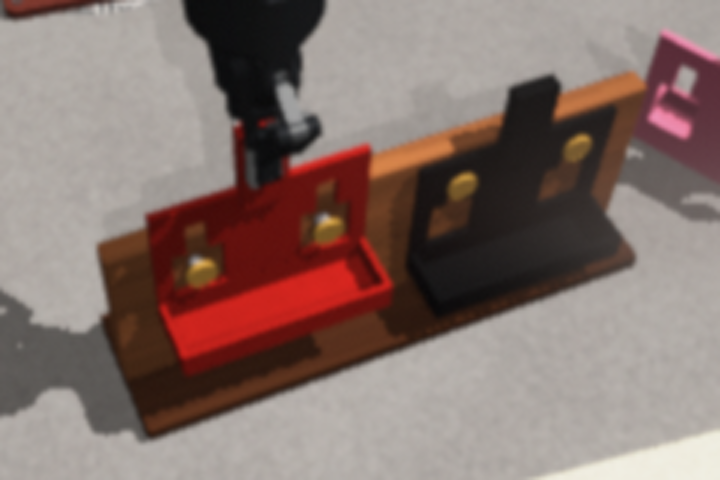

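In this crop the red tray is raised and both brass heads, at (200,272) and (328,228), sit in the wide ends. The black tray is still hanging. Next I draw the red tray forward.

arm_command --moves '[[[0, 0, 0, 0.06, 0.007, 0, 0], [0, 0, 0, 0.16, 0.018, 0, 0], [0, 0, 0, 0.28, 0.031, 0, 0], [0, 0, 0, 0.42, 0.047, 0, 0], [0, 0, 0, 0.6, 0.066, 0, 0], [0, 0, 0, 0.75, 0.08, 0, 0], [0, 0, 0, 0.85, 0.09, 0, 0], [0, 0, 0, 0.85, 0.09, 0, 0]]]'

```text
t: 3.85
tcp_pos: [605.1, 31.6, 220.8]
tcp_rot: [-180.0, -0.0, 96.5]
contact_force: [-0.5, 0.4, -1.9]
opening: 0.132
grip_force: 58.7
```

arm_command --moves '[[[0, 0, 0, 0, -0.1, 0, 0], [0, 0, 0, 0, -0.3, 0, 0], [0, 0, 0, 0, -0.6, 0, 0], [0, 0, 0, 0, -0.95, 0, 0]]]'

```text
t: 4.25
tcp_pos: [603.3, -64.3, 221.4]
tcp_rot: [-180.0, 0.0, 96.6]
contact_force: [0.7, -0.1, -1.7]
opening: 0.133
grip_force: 58.7
```

arm_command --moves '[[[0, 0, 0, 0, -0.33, 0, 0], [0, 0, 0, 0, -0.66, 0, 0], [0, 0, 0, 0, -0.98, 0, 0]]]'

```text
t: 4.55
tcp_pos: [603.0, -163.5, 221.5]
tcp_rot: [-180.0, 0.0, 96.5]
contact_force: [0.7, -0.1, -1.6]
opening: 0.132
grip_force: 58.7
```

arm_command --moves '[[[0, 0, 0, -0.1, -0.3, 0, 0], [0, 0, 0, -0.3, -0.6, 0, 0], [0, 0, 0, -0.5, -0.95, 0, 0]]]'

```text
t: 4.85
tcp_pos: [552.5, -257.7, 221.3]
tcp_rot: [-180.0, -0.0, 96.5]
contact_force: [0.7, -0.3, -2.1]
opening: 0.13
grip_force: 58.5
```

arm_command --moves '[[[0, 0, 0, -0.25, -0.3, -0.1, 0], [0, 0, 0, -0.5, -0.55, -0.25, 0], [0, 0, 0, -0.65, -0.7, -0.4, 0], [0, 0, 0, -0.69, -0.74, -0.5, 0], [0, 0, 0, -0.69, -0.74, -0.5, 0], [0, 0, 0, -0.69, -0.74, -0.5, 0]]]'

```text
t: 5.45
tcp_pos: [485.3, -330.1, 171.7]
tcp_rot: [180.0, -0.0, 96.5]
contact_force: [0.2, 0.6, -1.3]
opening: 0.134
grip_force: 58.7
```

```bash
cat > look.py <<'E'
from h import *
import sys
o=env.get_obs();print(o["t"],o["tcp_pos"],o["contact_force"],o["opening"],o["grip_force"])
for n in("scene","side"):
    f=grab(n);H=hsv(f);P=pts(f)
    if n=="scene":save(f,sys.argv[1])
    h,s,v=[H[...,i].astype(int) for i in range(3)];X,Y,Z=P[...,0],P[...,1],P[...,2]
    red=((h<5)|(h>175))&(s>170)&(v>60)&(f["depth"]>0)&(X>420)&(X<640)&(Y>-460)&(Y<-200)&(Z<210)
    red=cv2.erode(red.astype(np.uint8),np.ones((2,2)))>0
    show(n+" red",P[red]);print(rect(P[red]))
    for z in range(0,200,20):
        m=red&(Z>=z)&(Z<z+20)
        if m.sum()>3: print(z,m.sum(),P[m].min(0).round(),P[m].max(0).round())
E
python3 look.py pics/d.png
```

```text
5.45 [ 485.3079633  -330.14153087  171.67583253] [ 0.16938863  0.59295843 -1.29451809] 0.13378161657334733 58.74679684638977
scene red 3312 [ 474. -401.   33.] [ 537. -250.  199.] [ 488.9 -326.    53.7]
[array([ 504.7, -325.7]), array([ 51.8, 148.7]), np.float64(6.0)]
20 993 [ 474. -400.   33.] [ 537. -252.   40.]
40 970 [ 474. -401.   40.] [ 537. -250.   60.]
60 210 [ 474. -401.   60.] [ 493. -256.   80.]
80 201 [ 474. -398.   80.] [ 495. -255.  100.]
100 333 [ 474. -399.  100.] [ 494. -256.  120.]
120 377 [ 474. -399.  120.] [ 493. -256.  140.]
140 177 [ 474. -398.  140.] [ 493. -256.  159.]
160 19 [ 487. -316.  160.] [ 490. -312.  180.]
180 32 [ 481. -320.  181.] [ 490. -312.  199.]
side red 2916 [ 468. -404.   32.] [ 536. -252.  198.] [ 481.6 -334.4   78.5]
[array([ 503.4, -327.1]), array([ 57. , 148.2]), np.float64(6.2)]
20 415 [ 470. -401.   32.] [ 534. -252.   40.]
40 787 [ 468. -404.   40.] [ 536. -252.   60.]
60 284 [ 469. -403.   60.] [ 492. -258.   80.]
80 283 [ 470. -403.   80.] [ 494. -257.  100.]
100 415 [ 470. -402.  100.] [ 491. -256.  120.]
120 529 [ 470. -403.  120.] [ 490. -256.  140.]
140 183 [ 470. -402.  140.] [ 489. -257.  159.]
160 11 [ 477. -344.  160.] [ 486. -315.  179.]
180 9 [ 481. -344.  182.] [ 486. -343.  198.]
```

View pics/d.png

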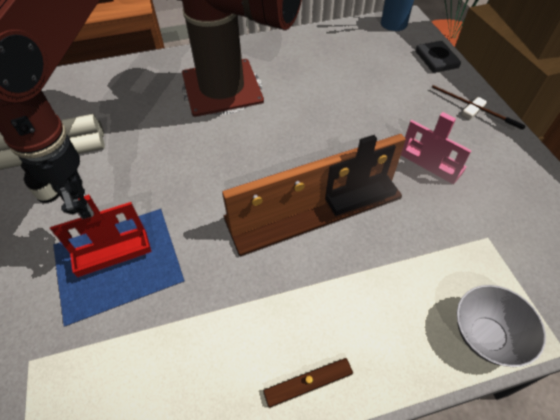

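The red tray is upright above the pad at about (105,235), and the black tray is still on its studs at (365,180). Its underside is at z ≈ 32, so I need to lower it about 29 mm.

arm_command --moves '[[[0, 0, 0, 0, 0, -0.07, 0], [0, 0, 0, 0, 0, -0.15, 0], [0, 0, 0, 0, 0, -0.21, 0], [0, 0, 0, 0, 0, -0.25, 0], [0, 0, 0, 0, 0, -0.27, 0], [0, 0, 0, 0, 0, -0.27, 0], [0, 0, 0, 0, 0, -0.27, 0]]]'

```text
t: 6.25
tcp_pos: [485.1, -330.7, 144.4]
tcp_rot: [180.0, 0.0, 96.5]
contact_force: [0.5, -0.7, -1.1]
opening: 0.133
grip_force: 58.9
```

arm_command --moves '[[[0, 0, 0, 0, 0, -0.01, 0], [0, 0, 0, 0, 0, -0.015, 0], [0, 0, 0, 0, 0, -0.02, 0], [0, 0, 0, 0, 0, -0.02, 0]]]'

```text
t: 6.65
tcp_pos: [485.2, -330.9, 143.5]
tcp_rot: [180.0, 0.1, 96.5]
contact_force: [-1.4, 0.6, 4.3]
opening: 0.13
grip_force: 59.6
```

Contact felt (+4 N). Releasing and rising.

arm_command --moves '[[[0, 0, 0, 0, 0, 0, 14], [0, 0, 0, 0, 0, 0, 20], [0, 0, 0, 0, 0, 0, 40], [0, 0, 0, 0, 0, 0, 60], [0, 0, 0, 0, 0, 0, 60], [0, 0, 0, 0, 0, 0.1, 60], [0, 0, 0, 0, 0, 0.35, 60], [0, 0, 0, 0, 0, 0.7, 60]]]'

```text
t: 7.45
tcp_pos: [484.0, -329.6, 211.6]
tcp_rot: [-179.8, -0.2, 96.5]
contact_force: [0.0, -1.3, -0.0]
opening: 0.697
grip_force: 0.0
```

arm_command --moves '[[[0, 0, 0, 0, 0, 0.3, 60], [0, 0, 0, 0, 0, 0.6, 60], [0, 0, 0, 0, 0, 0.9, 60], [0, 0, 0, 0, 0, 0.9, 60], [0, 0, 0, 0, 0, 0.9, 60]]]'

```text
t: 7.95
tcp_pos: [485.4, -330.8, 303.8]
tcp_rot: [179.9, 0.1, 96.5]
contact_force: [-0.5, -0.5, -0.2]
opening: 0.703
grip_force: 0.0
```

```bash
python3 look.py pics/e.png
```

```text
7.95 [ 485.35074052 -330.77685104  303.78968291] [-0.52336776 -0.45211329 -0.20260676] 0.7030065900185969 0.0
scene red 3470 [ 472. -401.    2.] [ 538. -250.  172.] [ 489.  -329.2   28. ]
[array([ 504.2, -326.7]), array([ 52.9, 148.8]), np.float64(6.7)]
0 1265 [ 475. -400.    2.] [ 537. -252.   20.]
20 664 [ 473. -401.   20.] [ 538. -250.   40.]
40 195 [ 473. -401.   40.] [ 493. -257.   60.]
60 238 [ 474. -401.   60.] [ 494. -257.   80.]
80 353 [ 473. -401.   80.] [ 493. -257.  100.]
100 429 [ 472. -400.  100.] [ 493. -257.  120.]
120 119 [ 487. -344.  120.] [ 493. -313.  140.]
140 106 [ 485. -341.  140.] [ 492. -313.  160.]
160 101 [ 480. -342.  160.] [ 492. -313.  172.]
side red 3070 [ 468. -404.    2.] [ 536. -252.  170.] [ 480.6 -334.8   60.4]
[array([ 502.1, -327.9]), array([ 55.2, 148.2]), np.float64(7.1)]
0 759 [ 469. -404.    2.] [ 536. -252.   20.]
20 528 [ 469. -404.   20.] [ 535. -253.   40.]
40 241 [ 468. -404.   40.] [ 491. -258.   60.]
60 318 [ 469. -404.   60.] [ 492. -259.   80.]
80 422 [ 468. -404.   80.] [ 491. -257.  100.]
100 478 [ 469. -403.  100.] [ 490. -257.  120.]
120 114 [ 475. -345.  120.] [ 486. -315.  140.]
140 124 [ 476. -346.  140.] [ 487. -317.  160.]
160 86 [ 476. -346.  160.] [ 489. -317.  170.]
```

View pics/e.png

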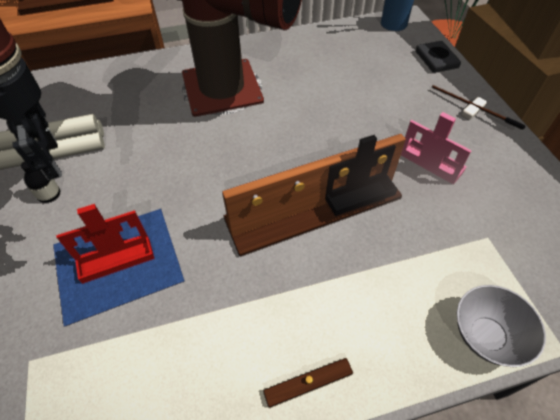

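The red tray stands upright in the middle of the pad at about (107,245), released. The gripper is clear of it, and the black tray still hangs at (365,180).

```bash
python3 -c "
from rig import env
print(env.close_job())"
```

```text
the job is handed in; nothing more can be done
None
```

The red tray is off its studs and standing upright and released on the blue pad, within about 5 mm of its centre; the black tray still hangs in place, and the job is handed in (no verdict was returned).

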